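Feed a mould insert through the guard flap of the marking machine

TASK

The grooved mould insert lies on the bed of the marking machine: draw the sliding safety catch fully out, then with the wooden push stick push the insert in through the hinged flap until it comes up gently against the stop inside. Draw the stick back out so that the flap falls shut, put the stick down on the bench clear of the machine, and slide the safety catch fully back in to lock the flap; leave the core block and the other things lying on the bench where they are.

Things in the scene. Friction and masses are not known exactly. Their poses are not given: they have to be found in the camera images.
- marker: the marking machine: grey bed plate 480 x 140 mm on the bench, a low guard tunnel with grey cheeks and clear roof, behind it a column with a white head. Origin: bench surface, middle of the tunnel's mouth, in the shut flap's plane; +x into the tunnel, +y to the catch's side, z up. All 'marker' mm below are in this frame. Bed x = -200 to 280, top z = 10; head over x = 93 to 219, z above 170.
- port (a point): middle of the tunnel mouth's sill, on the bed top (z = 10) in the flap's plane; axes as the marker's. Mouth 80 mm wide (cheeks 5 mm thick outside that), open up to z = 58 mm under the lintel; lintel x = -4 to 8, its top and the roof's at z = 66. Tunnel x = 0 to 200. Two guide rails on the bed, top z = 18, inner faces 45 mm apart from x = -15 to 150, flaring to 66 mm apart at x = -75.
- flap (a joint): angle (rad) of the aluminium flap in the mouth, 76 mm wide, 4 mm thick, hinged along its upper edge at marker x = 2, z = 56 mm, hanging to z = 12.5. 0 shut (straight down), grows to 1.4 as its lower edge swings into the tunnel; it does not swing outward. It falls shut by its weight (0.14 kg, about 1 N at the edge) once nothing lies within 45 mm behind it. With the catch in it stays within 0.15.
- catch (a joint): the slide bolt that locks the flap, on the tunnel's +y side: 0 m when fully in (locked), grows to 0.030 as it is drawn outward along marker +y. The flap is free from about 0.015; fully out means 0.024 or more. It stays where it is left; about 3 N moves it.
- catch_post (a point): the upright post that slides the bolt: 14 mm diameter with an 18 mm cap, top 82 mm above the bench, foot on the bolt at z = 32. The point is on its axis at z = 62 mm and moves with the bolt: marker x = 12.5, y = 96 mm plus the joint's value. Between the cheek (y = 45) and the post stands a guide block 22 x 22 mm, y = 46 to 68, top z = 42 mm.
- insert_mid (a point): the mould insert: a steel bar 70 x 40 x 24 mm (x, y, z), 0.36 to 0.6 kg, with two grooves 6 mm wide and 10 mm deep along its upper face. It lies loose on the machine's bed, grooves up and pointing into the tunnel, its leading end between the rails just in front of the flap. The point is its centre, half-way up (22 mm above the bench); x along its length, z up.
- stop_face (a point): the fixed stop in the tunnel, a dark steel block 42 mm wide on the bed, set differently from job to job. The point is the middle of its face towards the mouth, 22 mm above the bench; x points into the tunnel. With the insert against it, the insert's tail end is 50 to 62 mm inside the flap. It does not give: push slowly, never harder than 45 N.
- stick_grip (a point): the wooden push stick, 0.12 kg, standing on the bench on its bar: a flat bar 120 x 28 x 14 mm with an upright handle 34 x 16 mm (x, y), 50 mm high, on top, 64 mm high in all. The point is in the middle of the handle, 37 mm above the bar's underside; x runs along the bar: its pushing end is 90 mm ahead (+x), its rear end 30 mm behind; z up.
- core: a plain core block, 62 x 44 x 24 mm with a round boss 32 mm across and 20 mm high on top; not wanted now. Origin: centre of its underside.
- hammer: a brass-headed hammer, 240 mm long, lying on the bench; bystander.
- holder: a brass polishing-stone holder, 210 mm long, lying on the bench; bystander. Origin: underside, middle of the brass bar.
- oil: a white oil bottle 56 mm across, 130 mm high; bystander. Origin: centre of its underside.
Mind the look-alikes: they are no part of the job. Leave any green or purple look-alike of the part that bears insert_mid alone.

How it is judged (in metres and radians):
On the way, in this order (a step that is already met when the one before it is completed fails the run):
1. the safety catch is fully out (value of joint catch above 0.024 m), for 0.1 s.
2. the insert is going in through the open flap, pushed with the stick (x of insert_mid in the frame of marker above 0 m and value of joint flap above 0.3 rad and contact force between insert and stick above 0.3 N), for 0.05 s.
3. the insert is up against the stop (x of insert_mid in the frame of stop_face above -0.038 m), for 0.1 s.
At the end, for the whole second after the job is handed in: The insert lies flat, grooves up, on the bed between the rails, its leading end within 3 mm of the stop and square to it; the flap hangs shut (within 0.06 rad), the catch is back in (within 5 mm of fully in); the push stick lies on the bench, clear of the machine; all is at rest (x of insert_mid in the frame of stop_face between -0.038 and -0.03 m and y of insert_mid in the frame of stop_face between -0.005 and 0.005 m and z of insert_mid in the frame of stop_face between -0.004 and 0.004 m and angle between insert_mid's own z axis and vertical below 0.1 rad and angle between the x axis of insert_mid and the x axis of marker, either way round below 0.1 rad and value of joint flap below 0.06 rad and value of joint catch below 0.005 m and height (world z) of stick_grip below 0.043 m and horizontal distance between stick_grip and marker above 0.1 m and contact force between stick and marker below 0.05 N and linear speed of each of insert, stick below 0.01 m/s); the robot touches nothing.
It fails at once if the insert is rammed against the stop (over 45 N) (contact force between insert and stop above 45 N).
It fails at once if the core block, hammer, stone holder or oil bottle is moved more than 20 mm (distance of any of core, hammer, holder, oil from where it was at the start of the episode above 0.02 m).
It also fails if it takes over 72 s, if anything falls off the work surface, if the arm or the gripper's body presses on something with over 40 N, if the wrist force passes 120 N, or if a joint passes its speed limit or range.

ROBOT

A 6-joint arm with a two-finger parallel gripper is mounted at the origin on the work surface. World frame = base frame: x ahead of the robot, y to its left, z up, the work surface at z = 0. Lengths are in mm, angles in rad, forces in N, time in s.
With the tool pointing down it reaches from about 300 to 850 mm from the base axis. Payload 5.4 kg.
Tool frame: the origin (TCP) lies midway between the tips of the shut fingers; the grasp point (between the pads) lies 19 mm behind it; z points along the fingers, y is the line along which they close (so a half turn about z gives the same grasp; the last joint's range is limited). The gripper opens to 85 mm and grips with 20 to 120 N. Pads are 22 mm wide; open, the fingers measure 114 mm over their backs; the gripper's body (76 mm by 85 mm) begins 54 mm behind the grasp point. The pads swing forward as they close: fully open they stand 13 mm farther back than shut.
Start: joints at [-1.493, 0.158, 1.597, -0, 1.386, -0.21], TCP at [163.186, -551.341, 231.299] pointing down, gripper open.
Joint ranges: [-2.91, 2.91], [-0.94, 2.29], [0.18, 2.7], [-1.29, 4.43], [0.17, 2.64], [-3, 3]. Speed limits (rad/s): [2.57, 2.57, 3.14, 3.14, 3.14, 3.14].

INTERFACE

Orientations are given as a rotation vector (axis times angle).
In Python, from workcell import robot gives the robot as it stands.
- The arm moves only by the tool jog_arm, never from a script. Its arguments are lists of equal length, an entry for each row: "translation": the shift along the world's x, y, z in m, a list of three; "turn": the turn about the world's z in degrees. A call has exactly 5 rows; each row shifts and turns the commanded pose from where the row before left it; what a row does not reach is not made up. A row lasts 1/10 s, in which the tool goes at most 50 mm and 8.59 degrees, less where a joint would pass 70% of its speed; a pose out of reach is approached as far as the arm can. A call with a gripper value outside its range is refused whole. "hand" is the closure, from 0 (fully open) to 1 (shut), set as the call begins (left out, the last holds). The fingers move at their own pace and stop on an object; "grip_force" is the grip in N (left out, the last holds). Time passes only in rows, so rows that do not move let the fingers close, or fill a call up. It gives the time, the measured TCP pose, the force, the opening and the grip force at its end, in the units of the state.
- robot.get_state(): the state, without advancing time (a new reading comes with each control period).
- robot.capture(name): name is "scene" or "top" or "wrist"; returns a dict with "frame" (420x560x3 uint8, red, green, blue), "fx", "fy", "cx", "cy" (pixels), "R" (3x3) and "t" (3): a world point X has camera coordinates R X + t. Camera axes: x right, y down, z forward; pixel columns grow to the right and rows downward; lengths in mm; the calibration is good to about 2 mm. A picture is of the moment at which its call begins. There is no depth.
- robot.close_job(): hands the job in; it is judged then, once.
The state is a dict: "clock": time; "joint_pos": joint angles; "qvel": joint speeds; "tau": joint torques, N m; "tool_pos": TCP position; "tcp_rot": TCP orientation; "ft_force": force on the tool from outside, world axes, zero at the start; "torque": the same for the moment, N m; "finger_gap": finger opening in mm; "finger_force": force on a finger pad.
Only numpy, scipy, OpenCV 4.12 (cv2) and the standard library are available. Lean on these libraries where they do the work, as an engineer would, in place of code of your own. Each camera call takes 0.05 s, during which the arm holds its last target. There are 200 camera calls.

## Working session

There is one attempt and no reset: what is moved stays moved. The work goes in short steps, Python scripts to look and compute and a tool call to move; the robot and the scene stay as the last step left them, time stands still between calls to the robot, and variables do not carry over. Pictures are saved under pics/ and viewed, at most 10 in all, crops included, and the job is handed in when it is done.

Besides the shell and the picture viewer there is one more tool, called after "Call:" by a JSON object that holds its "method" and its "body", one argument or row to a line. jog_arm: Moves the arm, as the interface text tells. Its arguments: {"type":"object","properties":{"translation":{"type":"array"},"turn":{"type":"array"},"hand":{"type":"number"},"grip_force":{"type":"number"}},"required":["translation","turn"]}

```bash
mkdir -p pics; ls
cat > h.py <<'E'
import numpy as np, cv2
from workcell import robot
def cap(n,f=None):
    c=robot.capture(n)
    if f: cv2.imwrite('pics/'+f,cv2.cvtColor(c['frame'],cv2.COLOR_RGB2BGR))
    c['R']=np.array(c['R']);c['t']=np.array(c['t'])
    return c
def px2w(c,u,v,z):
    d=c['R'].T@np.array([(u-c['cx'])/c['fx'],(v-c['cy'])/c['fy'],1]); o=-c['R'].T@c['t']
    return o+d*(z-o[2])/d[2]
def w2px(c,X):
    p=c['R']@np.array(X,float)+c['t']; return np.array([c['fx']*p[0]/p[2]+c['cx'],c['fy']*p[1]/p[2]+c['cy']])
E
python3 - <<'E'
from h import *
import pickle
a=cap('scene','scene1.png');b=cap('top','top1.png')
pickle.dump((a,b),open('c1.pkl','wb'))
for c in(a,b): print(-c['R'].T@c['t'],c['fx'],c['R'].round(3).tolist())
print(robot.get_state())
E
```

```text
pics
[1101.55973096  929.62224558 1609.52666162] 535.480414809432 [[-0.878, 0.479, 0.014], [0.383, 0.719, -0.58], [-0.288, -0.504, -0.814]]
[ 466.2240814    -2.85914679 1326.58683659] 444.62874415894544 [[-0.022, -1.0, -0.005], [-0.997, 0.023, -0.069], [0.07, 0.003, -0.998]]
{'clock': 0.1, 'joint_pos': array([-1.49311000e+00,  1.58968784e-01,  1.59815060e+00, -7.47533588e-06,
        1.38618781e+00, -2.10109369e-01]), 'qvel': array([ 6.99340667e-04, -1.11127618e-03, -2.18393319e-03,  2.51274475e-03,
        3.52374835e-04, -8.64670376e-05]), 'tau': array([-3.98890788e-04, -3.96991217e+01, -3.32336855e+01, -3.37639513e-04,
        4.18239157e-03,  1.18172156e-05]), 'tool_pos': array([ 163.13590917, -550.79389115,  230.40285673]), 'tcp_rot': array([-3.10742900e+00, -4.50266639e-01, -1.66584151e-04]), 'ft_force': array([-0.06237632, -0.37982938,  0.48870536]), 'torque': array([-0.03400528, -0.04592181, -0.03428596]), 'finger_force': 0.0, 'finger_gap': 85.09981207550597}
```

View pics/top1.png

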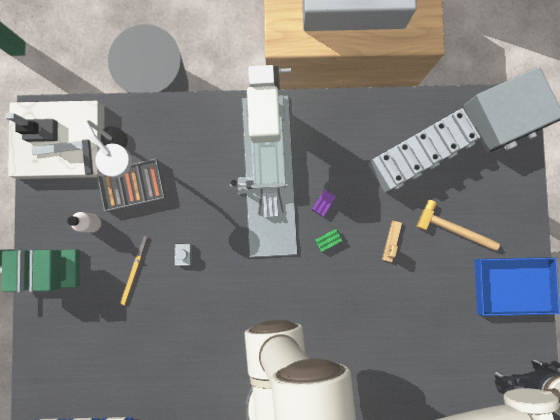

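View pics/scene1.png

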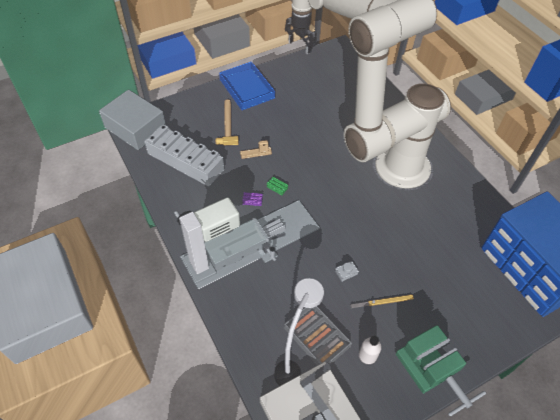

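Seen in the top view: the insert is the grey grooved bar at (270,203). Its look-alikes are purple at (323,204) and green at (328,240), and the grey core block is at (182,255). The stick is at (393,242), with the hammer (428,215) and the holder (133,270) also wooden or yellow. The catch post is at (240,184). I choose the grey bar on the bed and the stick with the upright handle, and check both in one crop.

Run:
```python
from h import *
im=cv2.imread('pics/top1.png')[125:270,225:425]
cv2.imwrite('pics/crop1.png',cv2.resize(im,None,fx=4,fy=4,interpolation=cv2.INTER_CUBIC))
```

```text
(no output)
```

View pics/crop1.png

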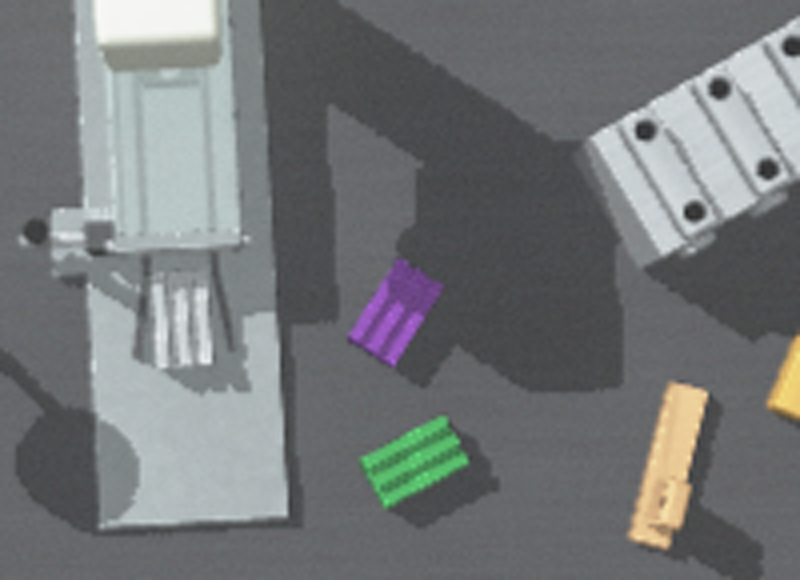

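The crop confirms the choices. The insert is at crop (183,320) with its tail at (157..212,366), the bed's front corners are at (99,527) and (290,516), the cap is at (35,231), and the stick's ends are at (690,385) and (648,545). The stick's handle is at its lower end, so it pushes towards +x.

Run:
```python
from h import *
import pickle
a,b=pickle.load(open('c1.pkl','rb'))
def W(u,v,z): return px2w(b,225+u/4-.4,125+v/4-.4,z)[:2]
P={k:W(*v) for k,v in dict(bl=(99,527,10),br=(290,516,10),cap=(35,231,82),sf1=(672,381,14),sf2=(709,390,14),sr1=(629,540,14),sr2=(666,549,14),handle=(672,502,64),it1=(157,368,34),it2=(212,363,34),ih1=(152,285,34),ih2=(206,280,34),lintL=(90,243,66),lintR=(245,240,66),bedL=(80,60,10),bedR=(266,60,10)).items()}
for k,v in P.items(): print(k,v.round(1))
print('bed w',np.linalg.norm(P['bl']-P['br']))
m=(P['bl']+P['br'])/2
for n,d in(('front',P['br']-P['bl']),):
    print('yaw from front edge',np.degrees(np.arctan2(d[0],-d[1])), m)
for A,B in(('bl','bedL'),('br','bedR'),('it1','ih1'),('it2','ih2'),('sr1','sf1'),('sr2','sf2')):
    d=P[B]-P[A]; print(A,B,np.degrees(np.arctan2(d[1],d[0])),np.linalg.norm(d))
```

```text
bl [443.   98.1]
br [447.9 -42.9]
cap [653.3 134.2]
sf1 [ 541.  -327.3]
sf2 [ 533.8 -354.3]
sr1 [ 424.9 -291.1]
sr2 [ 417.7 -318. ]
handle [ 452.5 -311.5]
it1 [557.9  52. ]
it2 [560.6  11.9]
ih1 [618.8  54.5]
ih2 [621.5  14.9]
lintL [646.2  96.8]
lintR [645.8 -14. ]
bedL [792.8 106.3]
bedR [789.6 -33.4]
bed w 141.1400990669366
yaw from front edge 2.009537627786326 [445.44709429  27.6052635 ]
bl bedL 1.345531197632457 349.9707189099598
br bedR 1.601894599782876 341.7757770346795
it1 ih1 2.315807569677283 60.949217885794425
it2 ih2 2.877433228076099 61.00507143922127
sr1 sf1 -17.292623789721905 121.65844120899175
sr2 sf2 -17.372438075878488 121.61072051331044
```

Call:
{"method": "jog_arm", "body": {
  "translation": [
    [0.0245, 0.034, -0.002],
    [0.0245, 0.034, -0.002],
    [0.0245, 0.034, -0.002],
    [0.0245, 0.034, -0.002],
    [0.0245, 0.034, -0.002]
  ],
  "turn": [-0.75, -0.75, -0.75, -0.75, -0.75],
  "hand": 0.45,
  "grip_force": 30
}}

```text
clock: 0.6
tool_pos: [286.2, -379.6, 220.8]
tcp_rot: [-3.122, -0.347, 0.0]
ft_force: [0.3, 0.0, 1.2]
finger_gap: 46.9
finger_force: 0.0
```

Call:
{"method": "jog_arm", "body": {
  "translation": [
    [0.0245, 0.034, -0.002],
    [0.0245, 0.034, -0.002],
    [0.0245, 0.034, -0.002],
    [0.0245, 0.034, -0.002],
    [0.0245, 0.034, -0.002]
  ],
  "turn": [-0.75, -0.75, -0.75, -0.75, -0.75]
}}

```text
clock: 1.1
tool_pos: [408.7, -209.6, 211.0]
tcp_rot: [-3.132, -0.245, 0.0]
ft_force: [0.4, -0.2, -0.1]
finger_gap: 46.9
finger_force: 0.0
```

Call:
{"method": "jog_arm", "body": {
  "translation": [
    [0.0245, 0.034, -0.002],
    [0.0245, 0.034, -0.002],
    [0.0245, 0.034, -0.002],
    [0.0245, 0.034, -0.002],
    [0.0245, 0.034, -0.002]
  ],
  "turn": [-0.75, -0.75, -0.75, -0.75, -0.75]
}}

```text
clock: 1.6
tool_pos: [531.2, -39.6, 200.8]
tcp_rot: [-3.138, -0.143, 0.001]
ft_force: [-0.1, -0.1, 0.6]
finger_gap: 46.8
finger_force: 0.0
```

Call:
{"method": "jog_arm", "body": {
  "translation": [
    [0.022, 0.034, -0.002],
    [0.022, 0.034, -0.002],
    [0.022, 0.034, -0.002],
    [0.015, 0.033, -0.002],
    [0, 0, 0]
  ],
  "turn": [-0.75, -0.75, -0.75, -0.75, -0.5]
}}

```text
clock: 2.1
tool_pos: [612.1, 97.6, 192.1]
tcp_rot: [-3.14, -0.054, 0.002]
ft_force: [0.1, -0.8, -0.6]
finger_gap: 46.8
finger_force: 0.0
```

Run:
```python
from h import *
import pickle
c=cap('wrist','w1.png'); pickle.dump(c,open('w1.pkl','wb'))
s=robot.get_state(); print(s['clock'],s['tool_pos'],s['tcp_rot'],s['finger_gap'],s['joint_pos'])
print(w2px(c,[654,132,82]),w2px(c,[655,130,82]),w2px(c,[645,33,66]))
```

```text
2.15 [611.52302296  95.48543928 192.25610606] [-3.14102570e+00 -5.13914830e-02  2.56436719e-03] 47.06546576159245 [-4.00869268e-02  3.01357951e-01  1.50729064e+00  5.47034584e-05
  1.33458228e+00  1.49797673e+00]
[234.38250743 149.909642  ] [237.08309611 148.641725  ] [361.41657516 162.6459255 ]
```

View pics/w1.png

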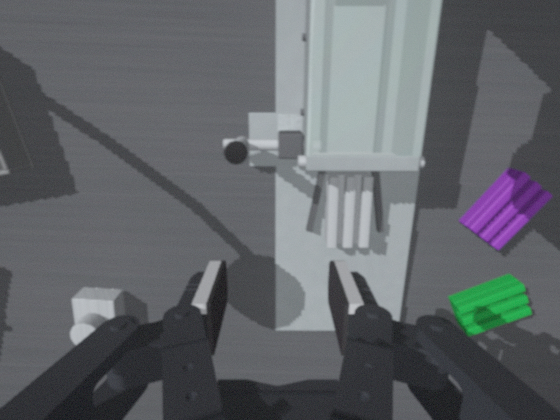

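The wrist view shows the cap at (236,152), the lintel from (302,161) to (423,162), the insert's tail at (328..370,246), and the bed's front corners at (275,330) and (405,331).

Run:
```python
from h import *
import pickle
c=pickle.load(open('w1.pkl','rb'))
for n,u,v,z in[('cap',236,151.5,82),('lint',302,161,66),('lint',423,162,66),('it1',328,246.5,34),('it2',370,245.5,34),('ih1',328,177,34),('ih2',372,177,34),('bl',275,330.5,10),('br',405.5,331.5,10),('blfar',276,30,10)]:
    print(n,px2w(c,u,v,z)[:2].round(1))
```

```text
cap [652.9 130.8]
lint [644.7  80.3]
lint [647.2 -15.8]
it1 [557.3  48.1]
it2 [559.8   7.8]
ih1 [625.5  53.6]
ih2 [626.9  13.9]
bl [440.7  95.8]
br [444.5 -52.6]
blfar [747.1 104.6]
```

Call:
{"method": "jog_arm", "body": {
  "translation": [
    [0.021, 0.0175, 0],
    [0.021, 0.0175, 0],
    [0, 0, -0.025],
    [0, 0, -0.03],
    [0, 0, -0.03]
  ],
  "turn": [0, 0, 0, 0, 0]
}}

```text
clock: 2.65
tool_pos: [653.6, 127.5, 107.4]
tcp_rot: [3.141, 0.046, 0.0]
ft_force: [-0.3, -0.7, -0.0]
finger_gap: 46.9
finger_force: 0.0
```

Call:
{"method": "jog_arm", "body": {
  "translation": [
    [0, 0, -0.025],
    [0, 0, -0.02],
    [0, 0, -0.012],
    [0, 0, 0],
    [0, 0, 0]
  ],
  "turn": [0, 0, 0, 0, 0]
}}

```text
clock: 3.15
tool_pos: [654.1, 128.2, 52.1]
tcp_rot: [3.141, 0.047, 0.001]
ft_force: [-1.3, -0.1, -0.1]
finger_gap: 46.9
finger_force: 0.0
```

Call:
{"method": "jog_arm", "body": {
  "translation": [
    [0, 0, 0],
    [0, 0, 0],
    [0, 0, 0],
    [0, 0, 0],
    [0, 0, 0]
  ],
  "turn": [0, 0, 0, 0, 0],
  "hand": 1,
  "grip_force": 25
}}

```text
clock: 3.65
tool_pos: [654.8, 128.9, 52.9]
tcp_rot: [-3.141, -0.048, -0.004]
ft_force: [0.4, 1.1, 5.8]
finger_gap: 16.1
finger_force: 24.3
```

Call:
{"method": "jog_arm", "body": {
  "translation": [
    [0, 0.006, 0],
    [0, 0.008, 0],
    [-0.001, 0.008, 0],
    [0, 0.006, 0],
    [0, 0, 0]
  ],
  "turn": [0, 0, 0, 0, 0]
}}

```text
clock: 4.15
tool_pos: [653.9, 157.1, 52.9]
tcp_rot: [3.141, 0.049, 0.005]
ft_force: [0.1, 1.0, 6.0]
finger_gap: 16.3
finger_force: 24.4
```

Call:
{"method": "jog_arm", "body": {
  "translation": [
    [0, 0.001, 0],
    [0, 0.001, 0],
    [0, 0, 0],
    [0, 0, 0],
    [0, 0, 0]
  ],
  "turn": [0, 0, 0, 0, 0]
}}

```text
clock: 4.65
tool_pos: [653.9, 157.9, 52.9]
tcp_rot: [3.14, 0.048, 0.004]
ft_force: [-0.7, -2.4, 6.2]
finger_gap: 16.3
finger_force: 24.5
```

Call:
{"method": "jog_arm", "body": {
  "translation": [
    [0, 0, 0],
    [0, 0, 0],
    [0, 0, 0.03],
    [0, 0, 0.05],
    [0, 0, 0.05]
  ],
  "turn": [0, 0, 0, 0, 0],
  "hand": 0.45
}}

```text
clock: 5.15
tool_pos: [651.4, 158.6, 181.1]
tcp_rot: [3.141, 0.048, -0.006]
ft_force: [1.5, 1.6, 0.8]
finger_gap: 46.8
finger_force: 0.0
```

Call:
{"method": "jog_arm", "body": {
  "translation": [
    [-0.014, -0.031, 0],
    [-0.017, -0.039, 0],
    [-0.017, -0.039, 0],
    [-0.017, -0.039, 0],
    [-0.017, -0.039, 0]
  ],
  "turn": [-1.5, -1.5, -1.5, -1.5, -1.5]
}}

```text
clock: 5.65
tool_pos: [569.5, -29.4, 180.8]
tcp_rot: [-3.137, 0.159, 0.001]
ft_force: [-0.4, -1.7, 0.3]
finger_gap: 47.1
finger_force: 0.0
```

Call:
{"method": "jog_arm", "body": {
  "translation": [
    [-0.017, -0.039, 0],
    [-0.017, -0.039, 0],
    [-0.017, -0.039, 0],
    [-0.017, -0.039, 0],
    [-0.017, -0.039, 0]
  ],
  "turn": [-1.5, -1.5, -1.5, -1.5, -1.5]
}}

```text
clock: 6.15
tool_pos: [484.6, -224.4, 181.0]
tcp_rot: [-3.12, 0.364, 0.001]
ft_force: [0.2, -0.5, -0.9]
finger_gap: 47.0
finger_force: 0.0
```

Call:
{"method": "jog_arm", "body": {
  "translation": [
    [-0.017, -0.039, 0],
    [-0.014, -0.033, 0],
    [-0.01, -0.017, 0],
    [0, 0, 0],
    [0, 0, 0]
  ],
  "turn": [-1.5, -1.5, -1.2, 0, 0]
}}

```text
clock: 6.65
tool_pos: [444.6, -311.8, 180.9]
tcp_rot: [-3.104, 0.477, 0.001]
ft_force: [0.6, -0.7, 0.7]
finger_gap: 46.8
finger_force: 0.0
```

Run:
```python
from h import *
import pickle
c=cap('wrist','w2.png'); pickle.dump(c,open('w2.pkl','wb'))
b=cap('top','top2.png')
print(w2px(b,[653,159,82]))
s=robot.get_state(); print(s['clock'],s['tool_pos'],s['tcp_rot'])
print(w2px(c,[450,-313.4,64]))
im=cv2.imread('pics/top2.png')[150:230,205:305]
a=cv2.imread('pics/w2.png')
cv2.imwrite('pics/v2.png',np.hstack([cv2.resize(a,(450,338)),cv2.resize(im,(338,338*80//100)) if 0 else cv2.resize(im,(338,338))]))
```

```text
[224.55973749 182.65896884]
6.75 [ 445.06383372 -311.18080758  181.01455843] [-3.10474372e+00  4.74521786e-01  5.09157854e-04]
[278.40823815 195.82366401]
```

View pics/v2.png

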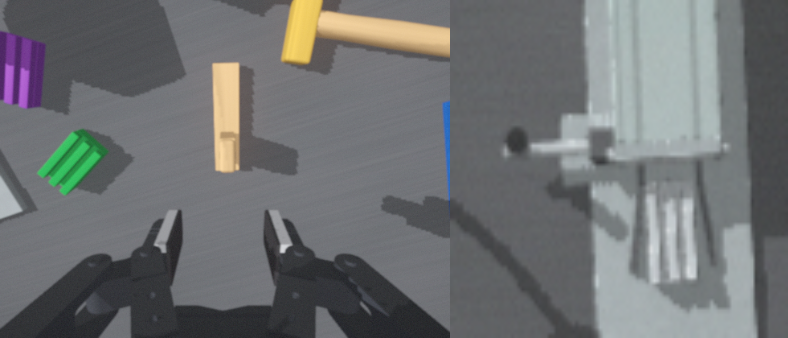

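Left: the stick's front end is at about (213..239,63) and its rear at (216..239,171) in the scaled view, with the handle at (228,150). Right: the bolt is fully out, with the post at crop (516,140) and a clear gap from its guide block.

Run:
```python
from h import *
import pickle
c=pickle.load(open('w2.pkl','rb'))
k=560/450
f=px2w(c,226*k,63*k,14);r=px2w(c,227.5*k,171*k,14)
for n,p in(('f',f),('r',r)):print(n,p.round(1))
d=(f-r)[:2];print(np.linalg.norm(d),np.degrees(np.arctan2(d[1],d[0])), 'handle',r[:2]+d/np.linalg.norm(d)*30, f[:2]-d/np.linalg.norm(d)*90)
h=cv2.cvtColor(c['frame'],cv2.COLOR_RGB2HSV)
m=((h[...,0]<25)&(h[...,1]>60)&(h[...,2]>120)).astype(np.uint8)
m[:,:230]=0;m[:,340:]=0;m[:70]=0;m[230:]=0
for v in range(74,220,8):
    u=np.where(m[v])[0]
    if len(u): print(v,u.min(),u.max(),c['frame'][v,(u.min()+u.max())//2].tolist())
for x in(-17,17):
  for y in(-8,8):
    a=np.radians(-17.3);print(w2px(c,[450+x*np.cos(a)-y*np.sin(a),-313.4+x*np.sin(a)+y*np.cos(a),64]).round(0))
```

```text
f [ 534.8 -342.7   14. ]
r [ 419.1 -308.5   14. ]
120.67985224142754 -16.455278274693352 handle [ 447.85341151 -317.03922455] [ 448.50541777 -317.23180416]
82 264 297 [242, 209, 158]
90 265 298 [242, 209, 160]
98 265 298 [242, 209, 160]
106 265 298 [240, 207, 156]
114 265 298 [241, 209, 159]
122 265 298 [241, 208, 157]
130 265 298 [239, 207, 156]
138 266 298 [240, 207, 156]
146 266 298 [237, 204, 153]
154 266 298 [237, 206, 156]
162 266 298 [231, 199, 148]
170 267 297 [181, 149, 105]
178 267 298 [231, 198, 150]
186 267 297 [228, 197, 147]
194 267 297 [228, 196, 146]
202 268 297 [234, 201, 154]
210 268 297 [232, 198, 149]
[288. 216.]
[269. 216.]
[289. 175.]
[268. 175.]
```

Call:
{"method": "jog_arm", "body": {
  "translation": [
    [0.0035, -0.0055, 0],
    [0, 0, -0.025],
    [0, 0, -0.035],
    [0, 0, -0.035],
    [0, 0, -0.03]
  ],
  "turn": [0.6, 0, 0, 0, 0]
}}

```text
clock: 7.25
tool_pos: [448.5, -317.0, 54.6]
tcp_rot: [-3.108, 0.458, 0.001]
ft_force: [0.0, 1.1, 0.5]
finger_gap: 46.6
finger_force: 0.0
```

Call:
{"method": "jog_arm", "body": {
  "translation": [
    [0, 0, -0.02],
    [0, 0, -0.012],
    [0, 0, 0],
    [0, 0, 0],
    [0, 0, 0]
  ],
  "turn": [0, 0, 0, 0, 0]
}}

```text
clock: 7.75
tool_pos: [449.2, -318.8, 25.9]
tcp_rot: [3.106, -0.46, 0.004]
ft_force: [0.2, -0.1, 0.0]
finger_gap: 47.0
finger_force: 0.0
```

Call:
{"method": "jog_arm", "body": {
  "translation": [
    [0, 0, 0],
    [0, 0, 0],
    [0, 0, 0],
    [0, 0, 0],
    [0, 0, 0]
  ],
  "turn": [0, 0, 0, 0, 0],
  "hand": 1,
  "grip_force": 40
}}

```text
clock: 8.25
tool_pos: [448.6, -318.3, 25.1]
tcp_rot: [3.107, -0.46, 0.002]
ft_force: [-0.3, 0.3, 5.2]
finger_gap: 15.6
finger_force: 40.4
```

Call:
{"method": "jog_arm", "body": {
  "translation": [
    [0, 0, 0.015],
    [0, 0, 0.03],
    [0, 0.015, 0.015],
    [0, 0.025, 0],
    [0, 0.03, 0]
  ],
  "turn": [0, 0, 1.6, 2, 2]
}}

```text
clock: 8.75
tool_pos: [448.5, -248.1, 85.7]
tcp_rot: [3.125, -0.308, 0.003]
ft_force: [0.7, 0.6, -1.7]
finger_gap: 15.4
finger_force: 39.5
```

Call:
{"method": "jog_arm", "body": {
  "translation": [
    [0, 0.035, 0],
    [0, 0.035, 0],
    [-0.001, 0.035, 0],
    [-0.001, 0.035, 0],
    [-0.001, 0.035, 0]
  ],
  "turn": [2, 2, 2, 2, 2]
}}

```text
clock: 9.25
tool_pos: [444.8, -71.4, 84.8]
tcp_rot: [3.141, -0.033, 0.0]
ft_force: [1.4, -0.0, -2.0]
finger_gap: 15.3
finger_force: 39.5
```

Call:
{"method": "jog_arm", "body": {
  "translation": [
    [-0.001, 0.035, 0],
    [0, 0.03, 0],
    [0, 0.02, 0],
    [0, 0.015, 0],
    [0, 0, -0.02]
  ],
  "turn": [2, 1, 0, 0, 0]
}}

```text
clock: 9.75
tool_pos: [446.3, 28.4, 66.8]
tcp_rot: [3.14, 0.052, 0.009]
ft_force: [0.0, -0.4, -1.5]
finger_gap: 15.9
finger_force: 39.5
```

Run:
```python
from h import *
import pickle
c=cap('wrist','w3.png'); b=cap('top','top3.png'); pickle.dump((c,b),open('w3.pkl','wb'))
s=robot.get_state(); print(s['clock'],s['tool_pos'],s['tcp_rot'],s['ft_force'])
cv2.imwrite('pics/v3.png',cv2.imread('pics/w3.png'))
```

```text
9.85 [442.04374425  28.00948419  62.79521006] [-3.14023328 -0.04933049  0.00702121] [-0.40143525  0.96253281 -1.06064609]
```

View pics/v3.png

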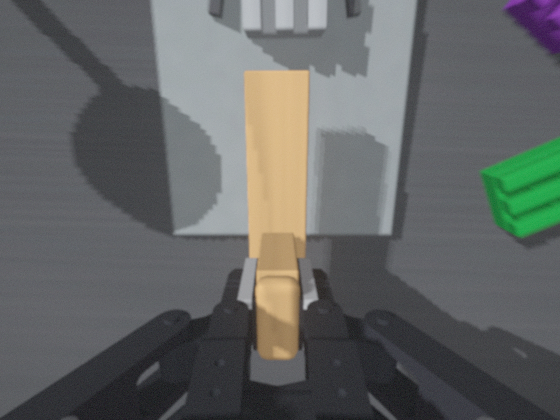

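The wrist view shows the stick's end at (246..308,70), the insert's tail at (243..327,30), the rail tips at (216,12) and (353,12), and the bed's front corners at (174,236) and (392,236).

Run:
```python
from h import *
import pickle
c,b=pickle.load(open('w3.pkl','rb'))
zb=62.8-25
for n,u,v,z in[('s1',246,70,zb+14),('s2',308.5,70,zb+14),('it1',243,30.5,34),('it2',327,30,34),('bl',174,236,10),('br',392.5,235.5,10),('blf',153,10,10),('brf',415,10,10),('rl',216,12,18),('rr',353,12,18),('h1',263,235,zb+64),('h2',294,234,zb+64)]:
    print(n,px2w(c,u,v,z).round(1))
```

```text
s1 [536.5  45.9  51.8]
s2 [537.4  19.   51.8]
it1 [555.   48.9  34. ]
it2 [556.4   9.9  34. ]
bl [441.   94.6  10. ]
br [445.8 -43.4  10. ]
blf [567.3  98.   10. ]
brf [571.7 -38.1  10. ]
rl [565.7  64.   18. ]
rr [567.9  -4.5  18. ]
h1 [480.5  35.5 101.8]
h2 [481.2  25.  101.8]
```

Call:
{"method": "jog_arm", "body": {
  "translation": [
    [0, -0.0035, -0.01],
    [0, 0, -0.01],
    [0, 0, -0.005],
    [0, 0, 0],
    [0, 0, 0]
  ],
  "turn": [0, 0, 0, 0, 0]
}}

```text
clock: 10.35
tool_pos: [444.2, 23.5, 39.3]
tcp_rot: [-3.141, -0.047, 0.0]
ft_force: [-0.9, -0.2, -0.0]
finger_gap: 15.4
finger_force: 39.5
```

Call:
{"method": "jog_arm", "body": {
  "translation": [
    [0.005, 0.0002, 0],
    [0.005, 0.0002, 0],
    [0.005, 0.0001, 0],
    [0.004, 0.0001, 0],
    [0.004, 0.0002, 0]
  ],
  "turn": [0, 0, 0, 0, 0]
}}

```text
clock: 10.85
tool_pos: [467.3, 24.5, 39.3]
tcp_rot: [-3.141, -0.048, 0.002]
ft_force: [-4.5, 0.9, 1.9]
finger_gap: 15.4
finger_force: 39.7
```

Call:
{"method": "jog_arm", "body": {
  "translation": [
    [0.004, 0.0001, 0],
    [0.005, 0.0002, 0],
    [0.005, 0.0002, 0],
    [0.005, 0.0001, 0],
    [0.005, 0.0002, 0]
  ],
  "turn": [0, 0, 0, 0, 0]
}}

```text
clock: 11.35
tool_pos: [491.1, 25.3, 38.9]
tcp_rot: [-3.141, -0.048, 0.002]
ft_force: [-3.5, 0.0, -2.5]
finger_gap: 15.4
finger_force: 39.4
```

Call:
{"method": "jog_arm", "body": {
  "translation": [
    [0.005, 0.0003, 0],
    [0.005, 0.0003, 0],
    [0.005, 0.0002, 0],
    [0.005, 0.0002, 0],
    [0.005, 0.0002, 0]
  ],
  "turn": [0, 0, 0, 0, 0]
}}

```text
clock: 11.85
tool_pos: [516.5, 26.5, 39.2]
tcp_rot: [-3.141, -0.048, 0.0]
ft_force: [-2.9, -0.2, -3.7]
finger_gap: 15.7
finger_force: 39.3
```

Call:
{"method": "jog_arm", "body": {
  "translation": [
    [0.005, 0.0003, 0],
    [0.005, 0.0003, 0],
    [0.005, 0.0002, 0],
    [0.005, 0.0002, 0],
    [0.005, 0.0002, 0]
  ],
  "turn": [0, 0, 0, 0, 0]
}}

```text
clock: 12.35
tool_pos: [541.7, 27.7, 39.4]
tcp_rot: [3.141, 0.048, 0.0]
ft_force: [-2.5, 0.3, -1.7]
finger_gap: 15.4
finger_force: 39.3
```

Call:
{"method": "jog_arm", "body": {
  "translation": [
    [0.005, 0.0002, 0],
    [0.005, 0.0002, 0],
    [0.005, 0.0002, 0],
    [0.005, 0.0002, 0],
    [0.005, 0.0002, 0]
  ],
  "turn": [0, 0, 0, 0, 0]
}}

```text
clock: 12.85
tool_pos: [566.6, 28.7, 39.3]
tcp_rot: [3.141, 0.048, -0.0]
ft_force: [-3.9, -0.2, -2.1]
finger_gap: 15.4
finger_force: 39.3
```

Call:
{"method": "jog_arm", "body": {
  "translation": [
    [0.004, 0.0001, 0],
    [0.004, 0.0001, 0],
    [0.004, 0.0001, 0],
    [0.004, 0.0001, 0],
    [0.003, 0.0001, 0]
  ],
  "turn": [0, 0, 0, 0, 0]
}}

```text
clock: 13.35
tool_pos: [585.6, 29.1, 39.3]
tcp_rot: [3.141, 0.048, 0.0]
ft_force: [-3.2, 0.4, -1.7]
finger_gap: 15.5
finger_force: 39.4
```

Call:
{"method": "jog_arm", "body": {
  "translation": [
    [0.002, 0.0001, 0],
    [0.002, 0, 0],
    [0.001, 0.0001, 0],
    [0.001, 0, 0],
    [0.001, 0, 0]
  ],
  "turn": [0, 0, 0, 0, 0]
}}

```text
clock: 13.85
tool_pos: [592.2, 29.4, 39.3]
tcp_rot: [-3.141, -0.048, 0.0]
ft_force: [-1.9, -0.1, -1.9]
finger_gap: 15.7
finger_force: 39.5
```

Run:
```python
from h import *
c=cap('wrist','w4.png')
s=robot.get_state(); print(s['clock'],s['tool_pos'],s['ft_force'])
cv2.imwrite('pics/v4.png',cv2.imread('pics/w4.png'))
for z in(14+10,34):print(w2px(c,[694,33,z]),w2px(c,[706,33,z]))
```

```text
13.9 [592.50912172  29.34760975  39.34882198] [-2.27348227  0.03093133 -2.23664704]
[278.55670782  41.38372352] [279.46205861   9.05592637]
[278.64876717  37.20180114] [279.62337038   2.37565167]
```

View pics/v4.png

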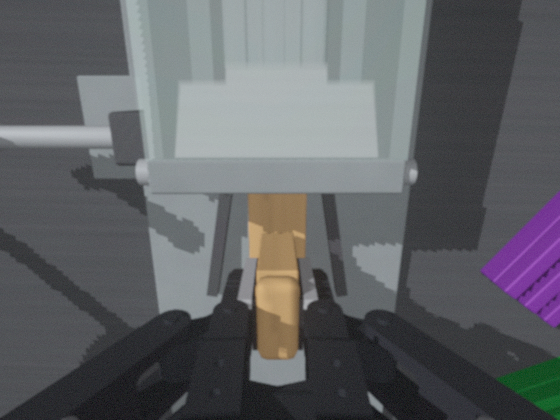

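The flap lies raised on the insert (its edge near (277,70)), and the stick at (277,215) is passing under the lintel, centred between the rails. I'll go on slowly with a lighter grip.

Call:
{"method": "jog_arm", "body": {
  "translation": [
    [0.001, 0, 0],
    [0.001, 0, 0],
    [0.001, 0.0001, 0],
    [0.001, 0, 0],
    [0.001, 0, 0]
  ],
  "turn": [0, 0, 0, 0, 0],
  "grip_force": 20
}}

```text
clock: 14.4
tool_pos: [597.2, 29.5, 39.3]
tcp_rot: [3.141, 0.048, -0.0]
ft_force: [-3.3, 0.6, -0.8]
finger_gap: 15.6
finger_force: 39.5
```

Call:
{"method": "jog_arm", "body": {
  "translation": [
    [0.0006, 0, 0],
    [0.0006, 0, 0],
    [0.0006, 0.0001, 0],
    [0.0006, 0, 0],
    [0.0006, 0, 0]
  ],
  "turn": [0, 0, 0, 0, 0]
}}

```text
clock: 14.9
tool_pos: [600.2, 29.6, 39.3]
tcp_rot: [-3.141, -0.048, 0.0]
ft_force: [-3.7, -0.1, -1.5]
finger_gap: 15.7
finger_force: 39.5
```

Call:
{"method": "jog_arm", "body": {
  "translation": [
    [0.0006, 0, 0],
    [0.0006, 0, 0],
    [0.0006, 0.0001, 0],
    [0.0006, 0, 0],
    [0.0006, 0, 0]
  ],
  "turn": [0, 0, 0, 0, 0],
  "hand": 1,
  "grip_force": 20
}}

```text
clock: 15.4
tool_pos: [603.2, 29.6, 39.3]
tcp_rot: [-3.141, -0.048, -0.0]
ft_force: [-3.9, -0.1, -1.4]
finger_gap: 15.3
finger_force: 39.5
```

Call:
{"method": "jog_arm", "body": {
  "translation": [
    [0.0005, 0, 0],
    [0.0005, 0, 0],
    [0.0005, 0.0001, 0],
    [0.0005, 0, 0],
    [0.0005, 0, 0]
  ],
  "turn": [0, 0, 0, 0, 0]
}}

```text
clock: 15.9
tool_pos: [605.7, 29.8, 39.3]
tcp_rot: [-3.141, -0.048, -0.0]
ft_force: [-3.4, -0.3, -1.2]
finger_gap: 15.8
finger_force: 39.5
```

Call:
{"method": "jog_arm", "body": {
  "translation": [
    [0.0005, 0, 0],
    [0.0005, 0, 0],
    [0.0005, 0.0001, 0],
    [0.0005, 0, 0],
    [0.0005, 0, 0]
  ],
  "turn": [0, 0, 0, 0, 0]
}}

```text
clock: 16.4
tool_pos: [607.9, 29.9, 39.3]
tcp_rot: [-3.141, -0.048, 0.002]
ft_force: [-5.5, -0.9, 1.0]
finger_gap: 15.5
finger_force: 39.8
```

Call:
{"method": "jog_arm", "body": {
  "translation": [
    [0.0003, 0, 0],
    [0.0003, 0, 0],
    [0.0003, 0, 0],
    [0, 0, 0],
    [0, 0, 0]
  ],
  "turn": [0, 0, 0, 0, 0]
}}

```text
clock: 16.9
tool_pos: [607.9, 29.9, 39.3]
tcp_rot: [-3.141, -0.048, 0.005]
ft_force: [-8.8, -0.9, 3.6]
finger_gap: 15.6
finger_force: 40.2
```

Call:
{"method": "jog_arm", "body": {
  "translation": [
    [0.0003, 0, 0],
    [0.0003, 0, 0],
    [0.0003, 0, 0],
    [0, 0, 0],
    [0, 0, 0]
  ],
  "turn": [0, 0, 0, 0, 0]
}}

```text
clock: 17.4
tool_pos: [607.9, 29.9, 39.0]
tcp_rot: [-3.141, -0.048, 0.008]
ft_force: [-11.3, -0.6, 4.8]
finger_gap: 15.9
finger_force: 40.3
```

Call:
{"method": "jog_arm", "body": {
  "translation": [
    [-0.005, -0.0002, 0],
    [-0.015, -0.0005, 0.0005],
    [-0.025, -0.0008, 0],
    [-0.03, -0.001, 0],
    [-0.03, -0.001, 0]
  ],
  "turn": [0, 0, 0, 0, 0]
}}

```text
clock: 17.9
tool_pos: [505.8, 26.1, 40.7]
tcp_rot: [3.141, 0.048, 0.007]
ft_force: [-0.7, -0.3, -0.3]
finger_gap: 15.4
finger_force: 39.5
```

Call:
{"method": "jog_arm", "body": {
  "translation": [
    [-0.01, 0, 0.005],
    [0, 0, 0.02],
    [0, 0, 0.02],
    [0, -0.015, 0],
    [0, -0.03, 0]
  ],
  "turn": [0, 0, 0, -1.7, -2]
}}

```text
clock: 18.4
tool_pos: [497.2, -18.4, 86.7]
tcp_rot: [3.14, -0.052, 0.01]
ft_force: [0.6, 0.0, -0.6]
finger_gap: 15.7
finger_force: 39.6
```

Call:
{"method": "jog_arm", "body": {
  "translation": [
    [-0.006, -0.035, 0],
    [-0.006, -0.035, 0],
    [-0.006, -0.035, 0],
    [-0.006, -0.035, 0],
    [-0.006, -0.035, 0]
  ],
  "turn": [-2, -2, -2, -2, -2]
}}

```text
clock: 18.9
tool_pos: [466.0, -196.0, 85.9]
tcp_rot: [3.122, -0.33, 0.007]
ft_force: [0.2, 0.6, -1.2]
finger_gap: 15.5
finger_force: 39.6
```

Call:
{"method": "jog_arm", "body": {
  "translation": [
    [-0.006, -0.035, 0],
    [-0.004, -0.035, 0],
    [0, -0.03, 0],
    [0, -0.02, 0],
    [0, 0, 0]
  ],
  "turn": [-2, -1, 0, 0, 0]
}}

```text
clock: 19.4
tool_pos: [456.1, -317.5, 86.2]
tcp_rot: [3.11, -0.413, 0.007]
ft_force: [0.3, 0.5, -1.8]
finger_gap: 15.6
finger_force: 39.6
```

Run:
```python
from h import *
import pickle
b=cap('top','top5.png')
c=cap('wrist','w5.png')
s=robot.get_state(); print(s['clock'],s['tool_pos'],s['tcp_rot'],s['ft_force'])
im=cv2.imread('pics/top5.png')[60:270,200:420]
a=cv2.imread('pics/w5.png')
cv2.imwrite('pics/v5.png',np.hstack([cv2.resize(a,(300,225)).repeat(1,0) if 0 else cv2.copyMakeBorder(cv2.resize(a,(300,225)),0,245,0,0,cv2.BORDER_CONSTANT),cv2.resize(im,(492,470),interpolation=cv2.INTER_CUBIC)]))
```

```text
19.5 [ 455.5537907  -314.14891591   85.28608327] [ 3.11380689e+00 -4.10163762e-01  2.91709645e-03] [ 1.12238004  0.76037107 -1.25650685]
```

View pics/v5.png

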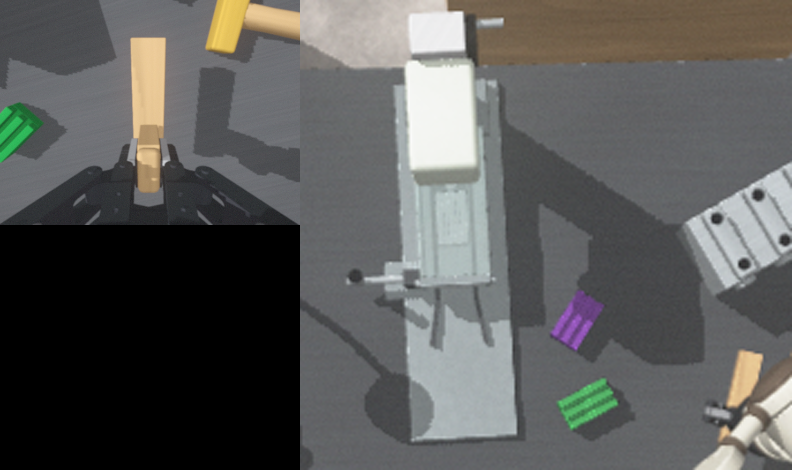

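In the view the insert is inside the tunnel at (452,218) and the flap hangs shut in the mouth. The bench under the held stick is free. Now I'll set it down.

Call:
{"method": "jog_arm", "body": {
  "translation": [
    [0, 0, -0.02],
    [0, 0, -0.02],
    [0, 0, -0.01],
    [0, 0, -0.006],
    [0, 0, -0.003]
  ],
  "turn": [0, 0, 0, 0, 0]
}}

```text
clock: 20.0
tool_pos: [455.2, -313.2, 25.7]
tcp_rot: [3.115, -0.408, 0.0]
ft_force: [0.6, 0.2, -1.0]
finger_gap: 15.3
finger_force: 39.6
```

Call:
{"method": "jog_arm", "body": {
  "translation": [
    [0, 0, -0.0005],
    [0, 0, 0],
    [0, 0, 0],
    [0, 0, 0],
    [0, 0, 0]
  ],
  "turn": [0, 0, 0, 0, 0]
}}

```text
clock: 20.5
tool_pos: [455.1, -313.8, 25.6]
tcp_rot: [3.115, -0.409, 0.001]
ft_force: [-0.2, 0.2, -2.0]
finger_gap: 15.6
finger_force: 39.6
```

Call:
{"method": "jog_arm", "body": {
  "translation": [
    [0, 0, -0.0005],
    [0, 0, 0],
    [0, 0, 0],
    [0, 0, 0],
    [0, 0, 0]
  ],
  "turn": [0, 0, 0, 0, 0],
  "hand": 0.45
}}

```text
clock: 21.0
tool_pos: [455.0, -313.7, 24.8]
tcp_rot: [3.115, -0.409, 0.0]
ft_force: [-1.0, 0.1, -0.1]
finger_gap: 47.6
finger_force: 0.0
```

Call:
{"method": "jog_arm", "body": {
  "translation": [
    [0, 0, 0.02],
    [0, 0, 0.04],
    [0, 0, 0.05],
    [0, 0, 0.045],
    [0.01, 0.02, 0]
  ],
  "turn": [0, 0, 0, 0, 0]
}}

```text
clock: 21.5
tool_pos: [467.9, -298.5, 188.2]
tcp_rot: [3.104, -0.412, 0.018]
ft_force: [0.5, -0.7, -0.2]
finger_gap: 47.0
finger_force: 0.0
```

Call:
{"method": "jog_arm", "body": {
  "translation": [
    [0.017, 0.038, 0],
    [0.017, 0.038, 0],
    [0.017, 0.038, 0],
    [0.017, 0.038, 0],
    [0.017, 0.038, 0]
  ],
  "turn": [1.5, 1.5, 1.5, 1.5, 1.5]
}}

```text
clock: 22.0
tool_pos: [550.4, -102.0, 180.0]
tcp_rot: [3.135, -0.203, 0.001]
ft_force: [1.1, 0.0, 0.3]
finger_gap: 47.1
finger_force: 0.0
```

Call:
{"method": "jog_arm", "body": {
  "translation": [
    [0.017, 0.038, 0],
    [0.017, 0.038, 0],
    [0.017, 0.038, 0],
    [0.017, 0.038, 0],
    [0.017, 0.038, 0]
  ],
  "turn": [1.5, 1.5, 1.5, 1.5, 1.5]
}}

```text
clock: 22.5
tool_pos: [635.4, 88.1, 179.8]
tcp_rot: [3.141, 0.003, 0.0]
ft_force: [0.5, -0.8, 0.4]
finger_gap: 47.0
finger_force: 0.0
```

Call:
{"method": "jog_arm", "body": {
  "translation": [
    [0.018, 0.038, 0],
    [0, 0.03, 0],
    [0, 0, 0],
    [0, 0, 0],
    [0, 0, 0]
  ],
  "turn": [1, 0.8, 0, 0, 0]
}}

```text
clock: 23.0
tool_pos: [652.9, 153.4, 179.7]
tcp_rot: [3.141, 0.049, -0.0]
ft_force: [-0.5, -0.8, -0.5]
finger_gap: 47.2
finger_force: 0.0
```

Run:
```python
from h import *
c=cap('wrist','w6.png'); b=cap('top','top6.png')
s=robot.get_state(); print(s['clock'],s['tool_pos'],s['tcp_rot'],s['ft_force'])
print(w2px(c,[653,158,82]))
a=cv2.imread('pics/w6.png');im=cv2.imread('pics/top6.png')[190:290,340:440]
cv2.imwrite('pics/v6.png',np.hstack([cv2.resize(a,(480,360)),cv2.resize(im,(300,360))]))
```

```text
23.1 [653.01616392 153.10997544 179.86454394] [ 3.14103877e+00  4.78178133e-02 -5.11108002e-05] [-0.43246088 -0.54081535 -0.41480004]
[272.5384006  210.27693354]
```

View pics/v6.png

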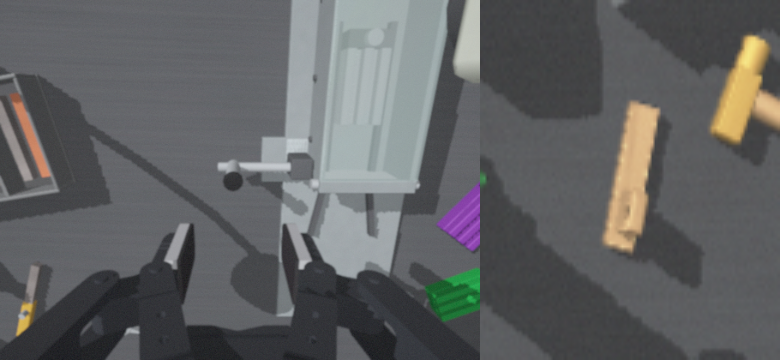

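The cap is at (233,182), as predicted for y ≈ 158. The insert lies inside at (367,85), the flap hangs shut, and the stick stands on the bench at (632,177).

Call:
{"method": "jog_arm", "body": {
  "translation": [
    [0, 0.0045, 0],
    [0, 0, -0.03],
    [0, 0, -0.035],
    [0, 0, -0.03],
    [0, 0, -0.02]
  ],
  "turn": [0, 0, 0, 0, 0]
}}

```text
clock: 23.6
tool_pos: [651.5, 158.5, 62.0]
tcp_rot: [3.141, 0.049, -0.005]
ft_force: [-0.3, -0.3, -0.2]
finger_gap: 46.9
finger_force: 0.0
```

Call:
{"method": "jog_arm", "body": {
  "translation": [
    [0, 0, -0.012],
    [0, 0, 0],
    [0, 0, 0],
    [0, 0, 0],
    [0, 0, 0]
  ],
  "turn": [0, 0, 0, 0, 0]
}}

```text
clock: 24.1
tool_pos: [654.1, 159.0, 54.5]
tcp_rot: [-3.141, -0.05, -0.004]
ft_force: [-0.0, -0.1, 0.6]
finger_gap: 47.3
finger_force: 0.0
```

Call:
{"method": "jog_arm", "body": {
  "translation": [
    [0, 0, 0],
    [0, 0, 0],
    [0, 0, 0],
    [0, 0, 0],
    [0, 0, 0]
  ],
  "turn": [0, 0, 0, 0, 0],
  "hand": 1,
  "grip_force": 25
}}

```text
clock: 24.6
tool_pos: [653.4, 157.9, 53.4]
tcp_rot: [3.14, 0.05, 0.001]
ft_force: [-2.3, -4.4, 3.4]
finger_gap: 16.4
finger_force: 24.4
```

Call:
{"method": "jog_arm", "body": {
  "translation": [
    [0, -0.006, 0],
    [0, -0.007, 0],
    [0.001, -0.007, 0],
    [0, -0.007, 0],
    [0, 0, 0]
  ],
  "turn": [0, 0, 0, 0, 0]
}}

```text
clock: 25.1
tool_pos: [654.2, 130.6, 53.3]
tcp_rot: [3.141, 0.049, 0.0]
ft_force: [-1.5, 0.0, 5.7]
finger_gap: 16.5
finger_force: 24.5
```

Call:
{"method": "jog_arm", "body": {
  "translation": [
    [0, -0.001, 0],
    [0, -0.001, 0],
    [0, 0, 0],
    [0, 0, 0],
    [0, 0, 0]
  ],
  "turn": [0, 0, 0, 0, 0]
}}

```text
clock: 25.6
tool_pos: [654.2, 129.6, 53.4]
tcp_rot: [-3.141, -0.05, -0.001]
ft_force: [-2.0, 1.8, 4.5]
finger_gap: 16.4
finger_force: 24.5
```

Call:
{"method": "jog_arm", "body": {
  "translation": [
    [0, -0.0005, 0],
    [0, -0.0005, 0],
    [0, 0, 0],
    [0, 0, 0],
    [0, 0, 0]
  ],
  "turn": [0, 0, 0, 0, 0]
}}

```text
clock: 26.1
tool_pos: [654.3, 128.8, 53.4]
tcp_rot: [-3.141, -0.05, -0.001]
ft_force: [-0.9, 1.1, 5.2]
finger_gap: 16.4
finger_force: 24.5
```

Position matches where the post stood at the start (128.9). I'll release it, withdraw and look.

Call:
{"method": "jog_arm", "body": {
  "translation": [
    [0, -0.001, 0],
    [0, 0, 0],
    [0, 0, 0],
    [0, 0, 0],
    [0, 0, 0]
  ],
  "turn": [0, 0, 0, 0, 0]
}}

```text
clock: 26.6
tool_pos: [654.3, 127.8, 53.4]
tcp_rot: [-3.141, -0.05, -0.001]
ft_force: [0.2, 2.3, 5.7]
finger_gap: 16.3
finger_force: 24.5
```

Call:
{"method": "jog_arm", "body": {
  "translation": [
    [0, 0, 0],
    [0, 0, 0],
    [0, 0, 0.02],
    [0, 0, 0.04],
    [0, 0, 0.05]
  ],
  "turn": [0, 0, 0, 0, 0],
  "hand": 0.45
}}

```text
clock: 27.1
tool_pos: [651.6, 127.3, 160.4]
tcp_rot: [3.141, 0.05, -0.011]
ft_force: [0.6, 0.9, -0.2]
finger_gap: 47.3
finger_force: 0.0
```

Call:
{"method": "jog_arm", "body": {
  "translation": [
    [-0.03, 0, 0.03],
    [-0.03, 0, 0],
    [-0.03, 0, 0],
    [0, 0, 0],
    [0, 0, 0]
  ],
  "turn": [0, 0, 0, 0, 0]
}}

```text
clock: 27.6
tool_pos: [563.7, 127.6, 192.4]
tcp_rot: [3.141, 0.05, -0.001]
ft_force: [0.6, -0.0, -1.3]
finger_gap: 47.0
finger_force: 0.0
```

Run:
```python
from h import *
c=cap('wrist','w7.png')
s=robot.get_state(); print(s['clock'],s['tool_pos'],s['ft_force'])
print(w2px(c,[653.5,129,82]),w2px(c,[653.5,134,82]))
```

```text
27.65 [564.49218652 127.55763079 192.71342768] [ 0.7714733  -0.27195896 -0.7638784 ]
[280.90885573  82.65989308] [273.75103839  82.4206694 ]
```

View pics/w7.png

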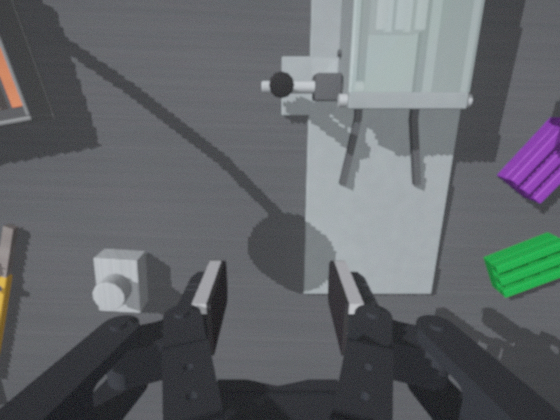

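The cap at (281,84) matches the locked position (y ≈ 129). The flap hangs shut with the insert beyond it, and the core block is undisturbed.

```bash
python3 -c "
from workcell import robot
print(robot.close_job())"
```

```text
the job is handed in; nothing more can be done
None
```

The job is handed in, but no verdict came back: the insert went up against the stop (push force about 11 N at the wrist) with the flap shut behind it, the catch is back in, the stick stands on the bench clear of the machine, and no bystander was touched.

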